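# Rehang the sprung-pin flap on the empty cork box

## Robot

A 6-joint arm with a two-finger parallel gripper is mounted at the origin on the work surface; the furniture and walls round the work are solid. World frame = base frame: x ahead of the robot, y to its left, z up, the work surface at z = 0. Lengths are in m, angles in rad, forces in N, time in s.
With the tool pointing down it reaches from about 0.275 to 0.85 m from the base axis. Payload 5.2 kg.
Tool frame: the origin (TCP) lies between the finger pads; the fingertips stand ahead of it and the grasp point (between the pads) lies 3 mm ahead of it (env.tip_reach is the z of the fingertips in the tool frame, in m); z points along the fingers, y is the line along which they close (so a half turn about z gives the same grasp; the last joint's range is limited). The gripper opens to 85 mm and grips with 20 to 120 N. Pads are 22 mm wide; open, the fingers measure 114 mm over their backs; the gripper's body (76 mm by 85 mm) begins 54 mm behind the grasp point. The pads swing forward as they close: fully open they stand 13 mm farther back than shut.
Start: joints at [0.905, 0.259, 1.535, -0, 1.348, -0.203], TCP at [0.246, 0.492, 0.253] pointing down, gripper open.
Joint ranges: [-3.14, 3.14], [-0.91, 2.08], [0.19, 2.58], [-1.22, 4.36], [0.22, 2.71], [-3.12, 3.12]. Speed limits (rad/s): [2.57, 2.57, 3.14, 3.14, 3.14, 3.14].

## Interface

Orientations are given as a rotation vector (axis times angle).
In Python, from plant import env gives the robot as it stands.
- The arm moves only by the shell command python3 -m crank 'ROWS' [OPENING]. ROWS is JSON, a list of rows, each an object with "linear": the shift along the tool's x, y, z in mm, a list of three; "yaw": the turn about the tool's z in degrees. A call has exactly 8 rows; each row shifts and turns the commanded pose from where the row before left it, along the tool's axes as they then stand; what a row does not reach is not made up. A row lasts 1/10 s, in which the tool goes at most 50 mm and 8.59 degrees, less where a joint would pass 70% of its speed; a pose out of reach is approached as far as the arm can. A call is refused whole if a number of a shift passes 50 or a number of a turn 8.59, either way. A call with a gripper value outside its range is refused whole. OPENING is the finger opening in mm, from 0 to 85.4, set as the call begins (- or left out, the last holds). The fingers move at their own pace and stop on an object; the grip force is fixed at half the most. Time passes only in rows, so rows that do not move let the fingers close, or fill a call up. It gives the time, the measured TCP pose, the force, the opening and the grip force at its end, in the units of the state.
- env.read_state(): the state, without advancing time (a new reading comes with each control period).
- env.capture(name): name is "side" or "top" or "wrist"; returns a dict with "image" (420x560x3 uint8, red, green, blue), "range_z" (420x560 float32, m along the optical axis (not along the pixel's ray), 0 where there is no reading), "camera_matrix" (3x3 intrinsics, pixels), "world_from_camera" (4x4, takes a point from camera to world coordinates). Camera axes: x right, y down, z forward; pixel columns grow to the right and rows downward; lengths in m; the calibration is good to about 2 mm. A picture is of the moment at which its call begins.
- env.finish_job(): hands the job in; it is judged then, once.
Trained networks look in a picture, given as the dict that the camera call returned (one of the last four; its "shot" number tells which), for a name from the list of things; names that differ only in an ending like _2 or _b are one class to them, and where a whole thing is asked for, a point or a joint stands for the part that bears it (a point fixed in the world has none). Each returns a list of dicts, best first, with "conf" (0 to 1); they miss things now and then, are a little off and sometimes report something else, mostly with a low value. They report only what shows in the picture. A call takes as long as a camera call.
- env.regions_of(target, picture): "pixels" (420x560 bool, what is visible of it) and "location" ([row, column] in pixels, amid what is visible of it).
The state is a dict: "t": time; "q": joint angles; "qvel": joint speeds; "joint_torque": joint torques, N m; "position": TCP position; "tcp_rot": TCP orientation; "force": force on the tool from outside, world axes, zero at the start; "torque": the same for the moment, N m; "grip_width": finger opening in m; "finger_force": force on a finger pad.
Only numpy, scipy, OpenCV 4.12 (cv2) and the standard library are available. Lean on these libraries where they do the work, as an engineer would, in place of code of your own. Each camera call takes 0.05 s, during which the arm holds its last target. There are 200 camera calls.

## Task

The front flap of the full cork box is wanted on the empty cork box. Squeeze the two finger tabs on top of the flap fully together so that its sprung hinge pin draws in, lift the flap off and, still squeezed, gently lower it into the empty box's hinge bracket until you feel it sit home; pressing it down lightly, let the tabs go so that the pin springs out into its hole. Force nothing, and leave the other things on the counter where they are.

Things in the scene. Friction and masses are not known exactly. Their poses are not given: they have to be found in the camera images.
- flap: Loose wooden flap door, 0.27-0.42 kg, hanging plumb from a steel barrel (14 mm dia, y = -50 to 50 mm) along its top. Origin: middle of the barrel's axis; y along it, x to the back, z up. Panel 7 x 60 mm, z = -5 to -72 mm, brass knob in front. Fixed stub pin, 6 mm dia, round-ended, stands 6 mm out of the +y end; the sprung pin is at the -y end. Finger tabs on top reach z = 56 mm.
- pin (a joint): Sprung hinge pin, sliding along the flap's y. 0 = out: an 11 mm dia collar stands 13 mm out of the barrel's -y end, then a 6 mm dia round-ended pin 6 mm more; 0.019 m = drawn in flush. Spring 3 N at 0, 7 N at 0.019. Hung and locked it reads about 0.001 (collar on the right cheek, flap pushed to the left cheek); 0.006 or more: the pin or the stub has missed its hole.
- tab_fixed (a point): Grip point, outer face of the flap's fixed tab: flap y = 12, z = 40 mm. The tab is upright steel, 20 mm wide in x, 6 thick, gripped from above along y. Squeezed by both fingers evenly, this tab and the flap slide about 9 mm to -y, which draws the stub out of its hole; opening slowly and evenly lets them slide back. A 40 N grip holds the flap firmly.
- tab_pin (a point): Grip point, outer face of the sprung pin's tab, like the fixed one: flap y = -31 mm + joint value, z = 40 mm. Over both tabs: 42 to 43 mm at rest, 24 mm squeezed to the stop. If the closing or opening fingers drag the tabs up or down, follow: while letting go keep 5 to 10 N of downward push on the saddles.
- box_full: Open-topped wooden box with corks in it, 50 (x) x 110 (y) x 108 mm, fixed. Origin: centre of its underside; z up, front opening to -x. The flap hangs on its front at the start, in a steel bracket (see hinge_full).
- hinge_full (a point): Hinge line's middle: 43 mm in front of box_full's origin, 110 mm up; the line runs along the box's y. Upright 5 mm cheeks, inner faces 56 mm either side, tops 19 mm above the line, each with a 9 mm hole on it. Inside each cheek (39-56 mm from the middle) an open 90 degree vee saddle, in which the barrel's axis lies on the line. Locked, the flap's origin is 6 mm to +y of this point.
- box_empty: The same wooden box with the same bracket, without corks and flap, fixed. Origin: centre of its underside; z up, front opening to -x. Pushing the flap down on its bracket with more than 20 N damages it.
- hinge_empty (a point): Lowest place of the empty box's hinge line (middle): 43 mm in front of the box's origin, 105 mm up. Bracket as on the full box, but fixed in slots 0 to 14 mm higher than this: the height is not measured and must be felt with the barrel; 1.5 mm off, the pins miss. Fully squeezed, with the flap's origin 3 mm to -y of this point, both its ends clear the cheeks by 3 mm for lowering in.
- label_roll: Bystander: roll of white labels standing on the counter, 61 mm diameter, 42 mm high; origin at the centre of its underside.
- cork_4: Bystander: wine cork standing on end, 24 mm diameter, 44 mm high; origin at the centre of its underside.
- counter_bell: Bystander: counter bell, 76 mm diameter, 54 mm high; origin at the centre of its underside.

How it is judged:
By the outcome, as a careful person would: the job done as asked, in the order asked, and still so for the second after the job is handed in, with the robot touching nothing.
It also fails if it takes over 62 s, if anything falls off the work surface, if the arm or the gripper's body presses on something with over 40 N, if the wrist force passes 120 N, or if a joint passes its speed limit or range.

## Working session

There is one attempt and no reset: what is moved stays moved. The work goes in short steps, Python scripts to look and compute and a shell command to move; the robot and the scene stay as the last step left them, time stands still between calls to the robot, and variables do not carry over. Pictures are saved under pics/ and viewed, at most 10 in all, crops included, and the job is handed in when it is done.

```bash
ls; mkdir -p pics; cat > h.py <<'E'
import numpy as np, cv2
from plant import env
from scipy.spatial.transform import Rotation as R
def cap(n,f=None):
    p=env.capture(n)
    if f: cv2.imwrite('pics/'+f,p['image'][:,:,::-1])
    return p
def cloud(p):
    z=p['range_z'].astype(float);K=p['camera_matrix'];T=p['world_from_camera']
    v,u=np.indices(z.shape)
    c=np.stack([(u-K[0,2])/K[0,0]*z,(v-K[1,2])/K[1,1]*z,z],-1)
    w=c@T[:3,:3].T+T[:3,3]; w[z<=0]=np.nan
    return w
def proj(p,X):
    T=np.linalg.inv(p['world_from_camera']);c=T[:3,:3]@np.array(X)+T[:3,3]
    u=p['camera_matrix']@c;return u[:2]/u[2]
E
python3 - <<'E'
from h import *
s=env.read_state();print(s,env.tip_reach)
ps={n:cap(n,n+'0.png') for n in('top','side')}
for n,p in ps.items():
    w=cloud(p);print(n,p['world_from_camera'].round(3).tolist())
    for t in ['flap','box_full','box_empty','label_roll','cork_4','counter_bell']:
        for r in env.regions_of(t,p)[:2]:
            q=w[r['pixels']];q=q[~np.isnan(q[:,0])]
            print(n,t,round(r['conf'],2),np.round(r['location']),len(q),np.percentile(q,[2,50,98],axis=0).round(3).tolist() if len(q) else '')
cv2.imwrite('pics/both0.png',np.vstack([cv2.resize(ps[n]['image'][:,:,::-1],(400,300)) for n in ps]))
E
```

```text
pics
{'t': 0.0, 'q': array([ 9.05222493e-01,  2.59321263e-01,  1.53614055e+00,  2.07163171e-05,
        1.34801534e+00, -2.02775488e-01]), 'qvel': array([ 0.00083583, -0.00161469, -0.00017436, -0.00132333,  0.00081882,
       -0.00113194]), 'joint_torque': array([-1.48096573e-03, -4.46029830e+01, -2.90576971e+01, -5.42048838e-04,
        1.19514650e-02,  1.11579345e-05]), 'position': array([0.24518313, 0.49174636, 0.25246331]), 'tcp_rot': array([-7.20312444e-01, -3.05706589e+00,  2.67148032e-03]), 'force': array([-0.03349419,  0.55192404,  0.71907772]), 'torque': array([-0.03887185,  0.01666206,  0.03469666]), 'finger_force': 0.0, 'grip_width': 0.0853919804687412} 0.022
top [[0.006, -0.991, 0.135, 0.39], [-1.0, -0.008, -0.015, 0.13], [0.016, -0.135, -0.991, 0.945], [0.0, 0.0, 0.0, 1.0]]
top flap 0.89 [193. 236.] 422 [[0.551, 0.173, 0.043], [0.559, 0.218, 0.115], [0.57, 0.264, 0.166]]
top box_full 0.95 [174. 233.] 1345 [[0.551, 0.161, 0.038], [0.607, 0.22, 0.105], [0.629, 0.277, 0.129]]
top box_full 0.6 [239. 218.] 1562 [[0.399, 0.177, 0.007], [0.454, 0.247, 0.102], [0.485, 0.292, 0.1
[... 584 characters left out ...]
1, -0.846, 0.83], [0.007, -0.847, -0.531, 0.566], [0.0, 0.0, 0.0, 1.0]]
side flap 0.85 [238. 267.] 560 [[0.547, 0.186, 0.0], [0.562, 0.235, 0.14], [0.572, 0.256, 0.167]]
side box_full 0.96 [267. 242.] 2717 [[0.555, 0.166, 0.005], [0.601, 0.272, 0.084], [0.628, 0.279, 0.128]]
side box_empty 0.85 [268. 323.] 3847 [[0.398, 0.173, 0.003], [0.45, 0.269, 0.085], [0.491, 0.298, 0.123]]
side label_roll 0.95 [204. 268.] 505 [[0.522, -0.099, 0.006], [0.549, -0.054, 0.038], [0.579, -0.04, 0.045]]
side cork_4 0.65 [336. 246.] 380 [[0.577, 0.323, 0.0], [0.589, 0.365, 0.031], [0.603, 0.368, 0.046]]
side counter_bell 0.64 [229. 276.] 499 [[0.499, 0.015, 0.001], [0.527, 0.047, 0.026], [0.547, 0.063, 0.054]]
```

View pics/both0.png

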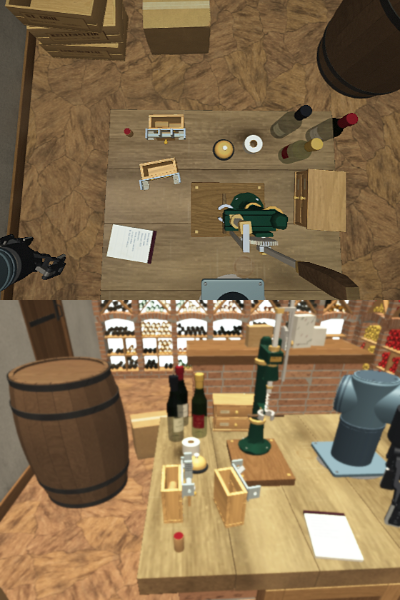

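```bash
python3 - <<'E'
from h import *
for n in('top','side'):
    w=cloud(cap(n))
    for nm,x0,x1,y0,y1 in(('full',.53,.66,.14,.30),('empty',.38,.515,.15,.32)):
        m=(w[...,0]>x0)&(w[...,0]<x1)&(w[...,1]>y0)&(w[...,1]<y1)
        q=w[m]
        for lo,hi in((.098,.115),(.117,.135),(.135,.2)):
            k=q[(q[:,2]>lo)&(q[:,2]<hi)]
            if len(k)<8: continue
            r=cv2.minAreaRect((k[:,:2]*1000).astype(np.float32))
            print(n,nm,lo,hi,len(k),np.round(r[0],1),np.round(r[1],1),round(r[2],1),np.percentile(k[:,2],[5,50,95]).round(4))
            if len(k)<40: print(k.round(3).tolist())
E
```

```text
top full 0.098 0.115 736 [589.5 218.3] [ 82.6 121. ] 0.6 [0.1014 0.1084 0.1141]
top full 0.117 0.135 235 [565.1 219.5] [ 30.5 120.9] 1.1 [0.1173 0.1219 0.1309]
top full 0.135 0.2 91 [561.4 214.8] [19.5 41.8] 1.0 [0.1361 0.164  0.1673]
top empty 0.098 0.115 705 [442.7 235.5] [ 81.8 118.4] 11.3 [0.0999 0.1071 0.111 ]
top empty 0.117 0.135 133 [418.7 232.4] [ 29.8 122.2] 11.2 [0.1172 0.1223 0.1262]
side full 0.098 0.115 820 [589.5 220.6] [ 81.5 121.6] 1.0 [0.0996 0.1078 0.1127]
side full 0.117 0.135 346 [565.7 219.6] [ 28.9 122.1] 1.1 [0.1175 0.1231 0.1325]
side full 0.135 0.2 306 [562.1 215.6] [20.  45.2] 1.6 [0.1386 0.1545 0.1661]
side empty 0.098 0.115 1111 [443.5 237.5] [ 82.2 124.2] 10.1 [0.0991 0.1075 0.1126]
side empty 0.117 0.135 251 [419.7 231.5] [ 30.3 126. ] 11.1 [0.1173 0.1206 0.1255]
```

The view shows the full box with its flap (tabs near top-view pixel 233,174) and the empty box turned about 11°. The measured sizes agree with the given ones. I'll go above the flap for a closer look.

```bash
python3 -m crank '[{"linear":[0,0,-22],"yaw":-6.9},{"linear":[0,0,-22],"yaw":-6.9},{"linear":[0,0,-22],"yaw":-6.9},{"linear":[0,0,-22],"yaw":-6.9},{"linear":[-36,-32,0],"yaw":0},{"linear":[-36,-32,0],"yaw":0},{"linear":[-36,-32,0],"yaw":0},{"linear":[-36,-32,0],"yaw":0}]' 85
python3 -m crank '[{"linear":[-25,-22,0],"yaw":0},{"linear":[-25,-22,0],"yaw":0},{"linear":[-25,-22,0],"yaw":0},{"linear":[-25,-22,0],"yaw":0},{"linear":[-25,-22,0],"yaw":0},{"linear":[-25,-22,0],"yaw":0},{"linear":[-18,-16,0],"yaw":0},{"linear":[0,0,0],"yaw":0}]'
python3 - <<'E'
from h import *
p=cap('wrist','w1.png');w=cloud(p);print(p['world_from_camera'].round(3).tolist())
s=env.read_state();print(s['position'],R.from_rotvec(s['tcp_rot']).as_matrix().round(3).tolist())
q=w[~np.isnan(w[...,0])];k=q[(q[:,2]>.15)&(q[:,2]<.2)&(abs(q[:,0]-.56)<.04)]
if len(k): 
    print(cv2.minAreaRect((k[:,:2]*1000).astype(np.float32)),k[:,2].max())
E
```

```text
t: 1.6
position: [0.3929, 0.3658, 0.3416]
tcp_rot: [-0.031, 3.141, 0.001]
force: [0.8, 0.3, -0.5]
grip_width: 0.0849
finger_force: 0.0
t: 2.4
position: [0.5649, 0.2196, 0.3404]
tcp_rot: [0.024, -3.141, 0.002]
force: [-0.5, -0.3, 0.8]
grip_width: 0.0854
finger_force: 0.0
[[-0.014, 0.949, 0.315, 0.483], [1.0, 0.014, 0.003, 0.219], [-0.002, 0.315, -0.949, 0.462], [0.0, 0.0, 0.0, 1.0]]
[0.56352029 0.22095549 0.34062903] [[-1.0, -0.016, -0.001], [-0.016, 1.0, -0.0], [0.001, -0.0, -1.0]]
((561.262939453125, 214.64309692382812), (19.79966926574707, 42.470130920410156), 0.2145909070968628) 0.16793706636173367
```

View pics/w1.png

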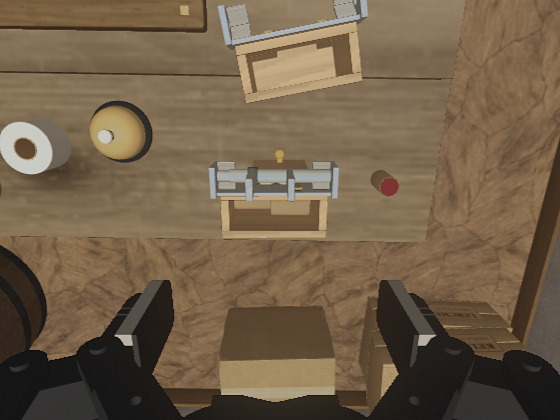

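The wrist view shows the tabs at about (250..295, 180), the full box below them and the empty bracket at (225..365, 5..40). Next I'll refine the yaws and hinge lines from this view.

```bash
python3 - <<'E'
from h import *
def rep(n,p):
    w=cloud(p);q=w[~np.isnan(w[...,0])]
    for nm,c in(('full',(.565,.2195)),('empty',(.419,.232))):
        k=q[(abs(q[:,0]-c[0])<.045)&(abs(q[:,1]-c[1])<.085)&(q[:,2]>(.1175))&(q[:,2]<.14)]
        th=np.radians(1 if nm=='full' else 11)
        ex=np.array([np.cos(th),np.sin(th)]);ey=np.array([-ex[1],ex[0]])
        d=k[:,:2]-c;a=d@ex;b=d@ey
        o=[]
        for sgn in(1,-1):
            m=(sgn*b>.052)&(sgn*b<.066)
            if m.sum()<5: continue
            r=cv2.minAreaRect((k[m][:,:2]*1000).astype(np.float32))
            print(n,nm,sgn,m.sum(),'rect',np.round(r[0],1),np.round(r[1],1),'ptile a',np.percentile(a[m],[3,97]).round(4),'b',np.percentile(b[m],[3,97]).round(4),'z95',np.percentile(k[m][:,2],[50,90,98]).round(4))
            o.append(np.array(r[0]))
        if len(o)==2: d=o[0]-o[1];print('  yaw',np.degrees(np.arctan2(-d[0],d[1])).round(2),'len',np.linalg.norm(d).round(1),'mid',((o[0]+o[1])/2).round(1))
for n in('wrist','top','side'): rep(n,cap(n))
E
```

```text
wrist full 1 239 rect [563.7 275.1] [29.9  6.7] ptile a [-0.015   0.0142] b [0.0532 0.0588] z95 [0.1289 0.1301 0.1305]
wrist full -1 264 rect [565.7 160.7] [30.5 10.2] ptile a [-0.0152  0.014 ] b [-0.0629 -0.0538] z95 [0.129  0.1302 0.1308]
  yaw 0.99 len 114.4 mid [564.7 217.9]
wrist empty 1 188 rect [414.6 289.7] [15.3  8.9] ptile a [-0.0002  0.0141] b [0.0532 0.0606] z95 [0.1245 0.1258 0.1264]
wrist empty -1 288 rect [429.4 176.2] [30.1  9. ] ptile a [-0.0145  0.0144] b [-0.0611 -0.0544] z95 [0.1251 0.1262 0.1268]
  yaw 7.42 len 114.5 mid [422.  232.9]
top full 1 55 rect [563.5 276.1] [29.3  7.6] ptile a [-0.015   0.0138] b [0.0528 0.0602] z95 [0.1282 0.1304 0.132 ]
top empty 1 25 rect [413.4 290.1] [15.3  9.8] ptile a [-0.002   0.0135] b [0.0536 0.0616] z95 [0.1236 0.1262 0.1274]
side full 1 131 rect [564.6 277.2] [ 7. 29.] ptile a [-0.0137  0.0149] b [0.0552 0.0608] z95 [0.1255 0.1297 0.1307]
side full -1 31 rect [577.2 162.5] [8.9 6.9] ptile a [0.0072 0.0151] b [-0.0606 -0.0533] z95 [0.1244 0.1291 0.1294]
  yaw 6.25 len 115.4 mid [570.9 219.8]
side empty 1 92 rect [407.8 288.6] [30.   9.6] ptile a [-0.0146  0.0145] b [0.0554 0.0619] z95 [0.1229 0.1255 0.1261]
side empty -1 79 rect [430.8 174.5] [29.2  8.1] ptile a [-0.0137  0.015 ] b [-0.0613 -0.0548] z95 [0.1227 0.126  0.1266]
  yaw 11.42 len 116.4 mid [419.3 231.6]
```

```bash
cat > go.py <<'E'
import sys
from h import *
# args x y z yaw(deg of tool y axis from world y): remaining move in tool axes, mm/deg (turn done after)
s=env.read_state();M=R.from_rotvec(s['tcp_rot']).as_matrix()
t=np.array([float(a) for a in sys.argv[1:4]])/1000
yaw=np.degrees(np.arctan2(-M[0,1],M[1,1]))
print('pos',(s['position']*1000).round(1),'yaw',yaw.round(2),'F',s['force'].round(1),'shift',(M.T@(t-s['position'])*1000).round(1),'turn',(yaw-float(sys.argv[4])).round(2))
E
python3 go.py 561.4 214.8 155 1
```

```text
pos [562.  222.8 341.4] yaw 1.12 F [-0.8  0.6 -0.5] shift [  0.7  -8.1 186.4] turn 0.12
```

```bash
python3 -m crank '[{"linear":[1,-6,10],"yaw":0},{"linear":[0,0,30],"yaw":0},{"linear":[0,0,30],"yaw":0},{"linear":[0,0,30],"yaw":0},{"linear":[0,0,20],"yaw":0},{"linear":[0,0,10],"yaw":0},{"linear":[0,0,0],"yaw":0},{"linear":[0,0,0],"yaw":0}]' 62
python3 - <<'E'
from h import *
p=cap('wrist','w2.png');w=cloud(p);q=w[~np.isnan(w[...,0])]
k=q[(q[:,2]>.15)&(q[:,2]<.17)&(abs(q[:,0]-.56)<.03)&(abs(q[:,1]-.215)<.04)]
print(cv2.minAreaRect((k[:,:2]*1000).astype(np.float32)),k[:,2].max(),np.percentile(k,[2,98],axis=0))
P=[]
for i in range(4):
    cap('side');s=env.read_state();P.append(s['position'])
print(np.array(P).round(4).tolist())
E
python3 go.py 561.4 214.8 155 1
```

```text
t: 3.4
position: [0.562, 0.2164, 0.2122]
tcp_rot: [-0.031, 3.14, 0.0]
force: [0.5, -0.0, 0.3]
grip_width: 0.0619
finger_force: 0.0
((561.9226684570312, 214.47366333007812), (20.911447525024414, 42.97700500488281), 1.2852236032485962) 0.16791650739352143 [[0.55166909 0.19399082 0.15115728]
 [0.57096738 0.23514056 0.16722894]]
[[0.5625, 0.2164, 0.2129], [0.5626, 0.2163, 0.2129], [0.5624, 0.2162, 0.2127], [0.5623, 0.2162, 0.2124]]
pos [562.3 216.2 212.4] yaw 1.08 F [-0.9 -0.2  0.3] shift [ 1.1 -1.4 57.4] turn 0.08
```

View pics/w2.png

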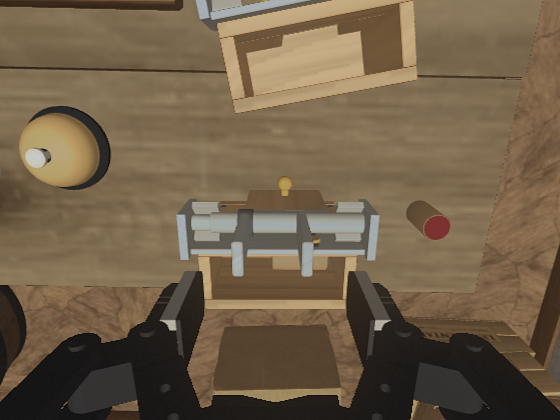

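Tabs sit at columns 237–313, centred between the fingers. I'll correct by about 1.5 mm, go down and close in steps.

```bash
python3 -m crank '[{"linear":[0.7,-1.6,10],"yaw":0},{"linear":[0,0,15],"yaw":0},{"linear":[0,0,15],"yaw":0},{"linear":[0,0,10],"yaw":0},{"linear":[0,0,5],"yaw":0},{"linear":[0,0,2],"yaw":0},{"linear":[0,0,0],"yaw":0},{"linear":[0,0,0],"yaw":0}]' 58
python3 -m crank '[{"linear":[0,0,0],"yaw":0},{"linear":[0,0,0],"yaw":0},{"linear":[0,0,0],"yaw":0},{"linear":[0,0,0],"yaw":0},{"linear":[0,0,0],"yaw":0},{"linear":[0,0,0],"yaw":0},{"linear":[0,0,0],"yaw":0},{"linear":[0,0,0],"yaw":0}]' 46
python3 - <<'E'
from h import *
p=cap('wrist','w3.png');s=env.read_state();print(s['position'].round(4),s['force'].round(2),s['grip_width'],s['finger_force'])
E
```

```text
t: 4.45
position: [0.5616, 0.2146, 0.1549]
tcp_rot: [-0.03, 3.14, 0.0]
force: [-0.0, -0.9, 0.4]
grip_width: 0.058
finger_force: 0.0
t: 5.25
position: [0.5611, 0.2145, 0.1543]
tcp_rot: [0.03, -3.141, 0.0]
force: [0.1, -1.0, 0.1]
grip_width: 0.0458
finger_force: 0.0
[0.5611 0.2145 0.1543] [ 0.33 -0.14 -0.08] 0.04590770072604505 0.0
```

View pics/w3.png

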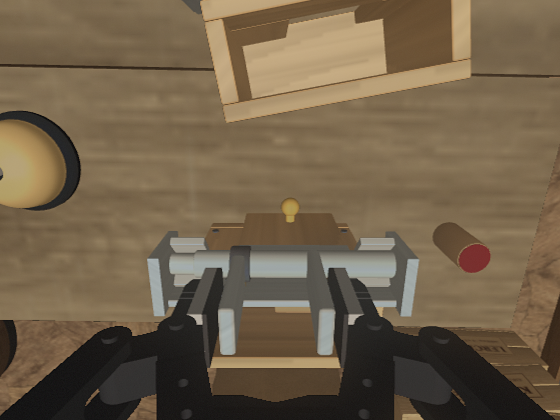

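Both pads stand a few pixels clear of the tabs, evenly. I'll squeeze in steps and watch the forces.

```bash
python3 -m crank '[{"linear":[0,0,0],"yaw":0},{"linear":[0,0,0],"yaw":0},{"linear":[0,0,0],"yaw":0},{"linear":[0,0,0],"yaw":0},{"linear":[0,0,0],"yaw":0},{"linear":[0,0,0],"yaw":0},{"linear":[0,0,0],"yaw":0},{"linear":[0,0,0],"yaw":0}]' 38
python3 -m crank '[{"linear":[0,0,0],"yaw":0},{"linear":[0,0,0],"yaw":0},{"linear":[0,0,0],"yaw":0},{"linear":[0,0,0],"yaw":0},{"linear":[0,0,0],"yaw":0},{"linear":[0,0,0],"yaw":0},{"linear":[0,0,0],"yaw":0},{"linear":[0,0,0],"yaw":0}]' 34
```

```text
t: 6.1
position: [0.5612, 0.2152, 0.1548]
tcp_rot: [-0.03, 3.141, 0.002]
force: [-1.1, 6.1, 3.5]
grip_width: 0.0384
finger_force: 6.7
t: 6.9
position: [0.5614, 0.2152, 0.1552]
tcp_rot: [-0.03, 3.14, 0.002]
force: [-1.3, 5.0, 6.1]
grip_width: 0.0342
finger_force: 7.5
```

```bash
python3 -m crank '[{"linear":[0,0,-0.5],"yaw":0},{"linear":[0,0,0],"yaw":0},{"linear":[0,0,-0.3],"yaw":0},{"linear":[0,0,0],"yaw":0},{"linear":[0,0,0],"yaw":0},{"linear":[0,0,0],"yaw":0},{"linear":[0,0,0],"yaw":0},{"linear":[0,0,0],"yaw":0}]' 29
python3 -m crank '[{"linear":[0,0,-0.3],"yaw":0},{"linear":[0,0,0],"yaw":0},{"linear":[0,0,-0.3],"yaw":0},{"linear":[0,0,0],"yaw":0},{"linear":[0,0,0],"yaw":0},{"linear":[0,0,0],"yaw":0},{"linear":[0,0,0],"yaw":0},{"linear":[0,0,0],"yaw":0}]' 20
python3 - <<'E'
from h import *
p=cap('wrist','w4.png');s=env.read_state();print(s['position'].round(4),s['force'].round(2),s['grip_width'],s['finger_force'])
E
```

```text
t: 7.7
position: [0.5614, 0.2153, 0.1556]
tcp_rot: [-0.03, 3.14, 0.002]
force: [-0.3, 5.8, 4.8]
grip_width: 0.0291
finger_force: 8.8
t: 8.5
position: [0.5614, 0.2145, 0.1567]
tcp_rot: [-0.03, 3.14, -0.0]
force: [-1.4, 3.7, 7.2]
grip_width: 0.022
finger_force: 58.9
[0.5615 0.2145 0.1567] [-1.93  4.05  7.37] 0.0218392020635508 58.906495571136475
```

View pics/w4.png

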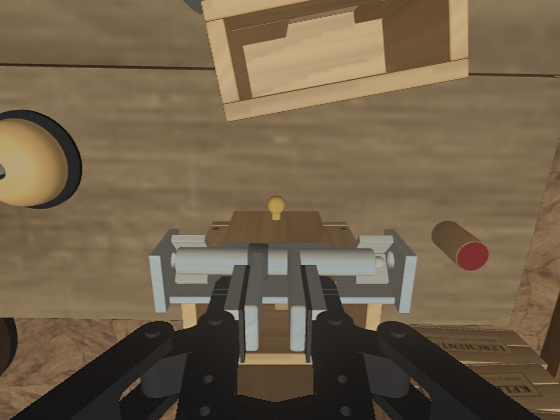

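Squeezed to the stop. The stub (about 385 px) and the barrel's -y end (about 175 px) are both clear of the cheeks. Lifting.

```bash
python3 -m crank '[{"linear":[0,0,-1],"yaw":0},{"linear":[0,0,-2],"yaw":0},{"linear":[0,0,-3],"yaw":0},{"linear":[0,0,-4],"yaw":0},{"linear":[0,0,-6],"yaw":0},{"linear":[0,0,-8],"yaw":0},{"linear":[0,0,-8],"yaw":0},{"linear":[0,0,-8],"yaw":0}]'

```

```text
t: 9.35
position: [0.5613, 0.2145, 0.1967]
tcp_rot: [-0.03, 3.141, 0.0]
force: [-0.2, 0.2, -3.4]
grip_width: 0.0219
finger_force: 58.8
```

```bash
python3 -m crank '[{"linear":[0,0,-10],"yaw":0},{"linear":[0,0,-12],"yaw":0},{"linear":[0,0,-12],"yaw":0},{"linear":[0,0,-12],"yaw":0},{"linear":[0,0,-12],"yaw":0},{"linear":[0,0,-10],"yaw":0},{"linear":[0,0,-6],"yaw":0},{"linear":[0,0,0],"yaw":0}]'
python3 go.py 416.8 228.4 271 1.05
```

```text
t: 10.15
position: [0.5616, 0.2146, 0.2709]
tcp_rot: [-0.03, 3.14, 0.001]
force: [-0.5, -0.0, -4.5]
grip_width: 0.022
finger_force: 58.8
pos [561.6 214.6 270.9] yaw 1.09 F [-0.5 -0.  -4.5] shift [144.5  16.6  -0.4] turn 0.04
```

```bash
python3 -m crank '[{"linear":[8,1,0],"yaw":0},{"linear":[18,2,0],"yaw":0},{"linear":[24,3,0],"yaw":0},{"linear":[26,3,0],"yaw":0},{"linear":[26,3,0],"yaw":0},{"linear":[22,2.6,0],"yaw":0},{"linear":[13,1.5,0],"yaw":0},{"linear":[7.5,0.5,0],"yaw":0}]'
python3 -m crank '[{"linear":[0,0,0],"yaw":-1},{"linear":[0,0,0],"yaw":-2},{"linear":[0,0,0],"yaw":-2.2},{"linear":[0,0,0],"yaw":-2},{"linear":[0,0,0],"yaw":-2},{"linear":[0,0,0],"yaw":-1},{"linear":[0,0,0],"yaw":0},{"linear":[0,0,0],"yaw":0}]'
cat > meas.py <<'E'
import sys
from h import *
s=env.read_state();T=s['position'];th=np.radians(11.3)
ex=np.array([np.cos(th),np.sin(th)]);ey=np.array([-ex[1],ex[0]]);c=np.array([.4162,.2313])
for n in sys.argv[1:]:
    p=cap(n,f'm_{n}_{s["t"]:.1f}.png');w=cloud(p);q=w[~np.isnan(w[...,0])]
    d=q[:,:2]-c;a=d@ex*1000;b=d@ey*1000
    C=[]
    for sg in(1,-1):
        m=(q[:,2]>.1215)&(q[:,2]<.131)&(sg*b>50)&(sg*b<68)&(abs(a)<30)
        if m.sum()>10:
            print(n,'cheek',sg,m.sum(),'a',np.percentile(a[m],[2,98]).round(1),'b',np.percentile(b[m],[2,98]).round(1),'z',np.percentile(q[m][:,2],[50,95]).round(4))
            lo,hi=np.percentile(a[m],[2,98])
            if hi-lo>25: C.append(((lo+hi)/2,np.percentile(b[m],[2,98]).mean()))
    if len(C)==2: print('   yaw',11.3-np.degrees(np.arctan2(C[0][0]-C[1][0],C[0][1]-C[1][1])),'hinge a',(C[0][0]+C[1][0])/2-3,'b',(C[0][1]+C[1][1])/2)
    zb=T[2]-.045  # barrel axis ~ TCP - 45
    m=(q[:,2]>zb-.004)&(q[:,2]<zb+.011)&(abs(a)<25)&(abs(b)<65)
    if m.sum()>10:
        r=cv2.minAreaRect(np.c_[a,b][m].astype(np.float32));print(n,'barrel',m.sum(),np.round(r[0],1),np.round(r[1],1),round(r[2],2),'b',np.percentile(b[m],[1,99]).round(1),'zmax',np.percentile(q[m][:,2],98).round(4))
print('TCP a,b',(np.array([ex,ey])@(T[:2]-c)*1000).round(1),T[2].round(4))
E
python3 go.py 416.8 228.4 271 11.3;python3 meas.py wrist top side
```

```text
t: 10.95
position: [0.4149, 0.2285, 0.2695]
tcp_rot: [0.031, -3.141, 0.0]
force: [1.0, 0.5, -3.8]
grip_width: 0.0221
finger_force: 58.9
t: 11.75
position: [0.4168, 0.2283, 0.2696]
tcp_rot: [0.308, -3.126, 0.0]
force: [1.1, -0.8, -3.3]
grip_width: 0.022
finger_force: 58.9
pos [416.8 228.3 269.6] yaw 11.24 F [ 1.1 -0.8 -3.3] shift [-0.1  0.1 -1.4] turn -0.06
wrist cheek 1 281 a [-12.5  16.7] b [55.6 60.7] z [0.1248 0.1259]
wrist cheek -1 278 a [-12.8  16.4] b [-61.2 -56.1] z [0.1249 0.126 ]
   yaw 11.126564913057859 hinge a -1.0392588138930603 b -0.24233430590295768
wrist barrel 4708 [-0.6 -0.3] [ 18.3 105.7] 1.42 b [-52.1  49.5] zmax 0.2318
top cheek -1 24 a [-11.6  15.5] b [-60.4 -55.5] z [0.124  0.1256]
side cheek 1 61 a [-10.9  17.5] b [55.2 62. ] z [0.1243 0.1259]
side cheek -1 48 a [-11.6  17.6] b [-61.6 -54.5] z [0.1245 0.1258]
   yaw 11.148147629082413 hinge a 0.16385603994476483 b 0.25670984163215493
side barrel 309 [ 2.2 -0.3] [ 18.4 105.8] 4.24 b [-51.1  52.3] zmax 0.235
TCP a,b [-0.  -3.1] 0.2696
```

```bash
cat > bar.py <<'E'
from h import *
s=env.read_state();T=s['position'];th=np.radians(11.3)
ex=np.array([np.cos(th),np.sin(th)]);ey=np.array([-ex[1],ex[0]]);c=np.array([.4162,.2313])
for n in ('wrist','side'):
    p=cap(n);w=cloud(p);q=w[~np.isnan(w[...,0])]
    d=q[:,:2]-c;a=d@ex*1000;b=d@ey*1000;z=q[:,2]*1000-(T[2]*1000-45)
    for lo,hi in((-50,-40),(-40,-30),(-30,-18),(18,30),(30,40),(40,46)):
        m=(b>lo)&(b<hi)&(abs(z)<10)&(abs(a)<15)
        if m.sum()<15: continue
        # circle fit of the barrel section
        A=np.c_[2*a[m],2*z[m],np.ones(m.sum())];x=np.linalg.lstsq(A,a[m]**2+z[m]**2,rcond=None)[0]
        k=m&(abs(np.hypot(a-x[0],z-x[1])-7)<1)
        from scipy.optimize import least_squares
        f=least_squares(lambda v:np.hypot(a[m]-v[0],z[m]-v[1])-7,[0,0],loss='soft_l1',f_scale=.5).x
        print(n,(lo,hi),m.sum(),'axis a,z',f.round(2))
    m=(abs(z)<9)&(abs(a)<9);print(n,'b ends',np.percentile(b[m],[.2,1,99,99.8]).round(1))
E
python3 bar.py
```

```text
wrist (-50, -40) 553 axis a,z [ 0.36 -1.99]
wrist (-40, -30) 555 axis a,z [ 0.37 -1.86]
wrist (-30, -18) 543 axis a,z [ 0.36 -1.74]
wrist (18, 30) 687 axis a,z [ 0.46 -1.02]
wrist (30, 40) 558 axis a,z [ 0.57 -0.8 ]
wrist (40, 46) 338 axis a,z [ 0.56 -0.69]
wrist b ends [-52.8 -52.   49.8  51.6]
side (-50, -40) 22 axis a,z [ 0.52 -1.59]
side (-40, -30) 23 axis a,z [ 0.25 -1.71]
side (18, 30) 46 axis a,z [ 0.76 -0.92]
side (30, 40) 35 axis a,z [ 0.61 -0.62]
side (40, 46) 30 axis a,z [ 0.54 -0.58]
side b ends [-433.3 -430.4   52.4   53.6]
```

Barrel and bracket agree to about 1 mm and 0.1°. I'll nudge 0.8 mm forward and go down to just above the bracket.

```bash
python3 -m crank '[{"linear":[0.8,0,8],"yaw":0},{"linear":[0,0,16],"yaw":0},{"linear":[0,0,18],"yaw":0},{"linear":[0,0,18],"yaw":0},{"linear":[0,0,16],"yaw":0},{"linear":[0,0,10],"yaw":0},{"linear":[0,0,7],"yaw":0},{"linear":[0,0,2],"yaw":0}]'
python3 meas.py wrist side; python3 bar.py
```

```text
t: 12.8
position: [0.4153, 0.2281, 0.1741]
tcp_rot: [0.309, -3.125, 0.0]
force: [-0.1, -0.4, -2.7]
grip_width: 0.022
finger_force: 59.0
wrist cheek 1 656 a [-12.5  16.8] b [50.9 60.8] z [0.1249 0.1262]
wrist cheek -1 644 a [-12.7  16.9] b [-61.1 -50.9] z [0.1249 0.1275]
   yaw 11.28499547305849 hinge a -0.8722396109314752 b -0.09733694068670218
wrist barrel 5191 [ 2.1 -0.1] [121.8  30. ] 89.93 b [-59.7  59.6] zmax 0.1363
side cheek 1 63 a [-11.6  18.2] b [51.5 62.2] z [0.125 0.129]
side cheek -1 27 a [ 4.6 17.6] b [-62.6 -50.2] z [0.1242 0.1299]
side barrel 299 [2.7 1.8] [121.7  29.9] 89.47 b [-56.9  60.2] zmax 0.139
TCP a,b [-1.5 -2.9] 0.1741
wrist (-50, -40) 555 axis a,z [-0.38 -2.02]
wrist (-40, -30) 563 axis a,z [-0.4  -1.85]
wrist (-30, -18) 538 axis a,z [-0.4  -1.77]
wrist (18, 30) 682 axis a,z [-0.27 -1.06]
wrist (30, 40) 562 axis a,z [-0.23 -0.78]
wrist (40, 46) 335 axis a,z [-0.22 -0.77]
wrist b ends [-61.  -60.3  59.9  60.7]
side (-50, -40) 22 axis a,z [-0.37 -1.53]
side (-40, -30) 19 axis a,z [ 0.08 -2.02]
side (18, 30) 39 axis a,z [ 0.06 -1.01]
side (30, 40) 30 axis a,z [ 0.1  -0.26]
side (40, 46) 26 axis a,z [-0.11  0.  ]
side b ends [-3826.4 -1877.1    61.5    62.1]
```

```bash
python3 -m crank '[{"linear":[0.3,0,2],"yaw":0},{"linear":[0,0,3],"yaw":0},{"linear":[0,0,2],"yaw":0},{"linear":[0,0,2],"yaw":0},{"linear":[0,0,1],"yaw":0},{"linear":[0,0,1],"yaw":0},{"linear":[0,0,0.5],"yaw":0},{"linear":[0,0,0.5],"yaw":0}]'
python3 -m crank '[{"linear":[0,0,0.7],"yaw":0},{"linear":[0,0,0.7],"yaw":0},{"linear":[0,0,0.6],"yaw":0},{"linear":[0,0,0.5],"yaw":0},{"linear":[0,0,0.5],"yaw":0},{"linear":[0,0,0],"yaw":0},{"linear":[0,0,0],"yaw":0},{"linear":[0,0,0],"yaw":0}]'

```

```text
t: 13.8
position: [0.4153, 0.2281, 0.1627]
tcp_rot: [-0.309, 3.126, -0.0]
force: [0.5, 0.6, -3.7]
grip_width: 0.0217
finger_force: 59.0
t: 14.6
position: [0.4153, 0.2281, 0.1597]
tcp_rot: [-0.309, 3.126, 0.0]
force: [-0.1, 0.6, -3.3]
grip_width: 0.022
finger_force: 59.0
```

```bash
python3 -m crank '[{"linear":[0,0,0.6],"yaw":0},{"linear":[0,0,0.6],"yaw":0},{"linear":[0,0,0.6],"yaw":0},{"linear":[0,0,0.6],"yaw":0},{"linear":[0,0,0.6],"yaw":0},{"linear":[0,0,0],"yaw":0},{"linear":[0,0,0],"yaw":0},{"linear":[0,0,0],"yaw":0}]'
python3 -m crank '[{"linear":[0,0,0.4],"yaw":0},{"linear":[0,0,0.4],"yaw":0},{"linear":[0,0,0.4],"yaw":0},{"linear":[0,0,0.4],"yaw":0},{"linear":[0,0,0],"yaw":0},{"linear":[0,0,0],"yaw":0},{"linear":[0,0,0],"yaw":0},{"linear":[0,0,0],"yaw":0}]'

```

```text
t: 15.4
position: [0.4153, 0.2281, 0.1567]
tcp_rot: [-0.309, 3.126, -0.0]
force: [0.5, 0.0, -3.9]
grip_width: 0.0219
finger_force: 59.0
t: 16.2
position: [0.4153, 0.2281, 0.1551]
tcp_rot: [0.309, -3.126, 0.0]
force: [0.3, -1.2, -2.8]
grip_width: 0.0223
finger_force: 59.0
```

```bash
python3 -m crank '[{"linear":[0,0,0.3],"yaw":0},{"linear":[0,0,0.3],"yaw":0},{"linear":[0,0,0.3],"yaw":0},{"linear":[0,0,0.3],"yaw":0},{"linear":[0,0,0],"yaw":0},{"linear":[0,0,0],"yaw":0},{"linear":[0,0,0],"yaw":0},{"linear":[0,0,0],"yaw":0}]'

```

```text
t: 17.0
position: [0.4153, 0.2281, 0.1539]
tcp_rot: [0.309, -3.126, -0.0]
force: [0.8, -0.1, -3.7]
grip_width: 0.0216
finger_force: 59.0
```

```bash
python3 -m crank '[{"linear":[0,0,0.3],"yaw":0},{"linear":[0,0,0.3],"yaw":0},{"linear":[0,0,0.2],"yaw":0},{"linear":[0,0,0],"yaw":0},{"linear":[0,0,0],"yaw":0},{"linear":[0,0,0],"yaw":0},{"linear":[0,0,0],"yaw":0},{"linear":[0,0,0],"yaw":0}]'

```

```text
t: 17.8
position: [0.4153, 0.2281, 0.1531]
tcp_rot: [-0.309, 3.126, -0.0]
force: [0.4, -0.4, -3.6]
grip_width: 0.0218
finger_force: 59.1
```

```bash
python3 -m crank '[{"linear":[0,0,0.3],"yaw":0},{"linear":[0,0,0.3],"yaw":0},{"linear":[0,0,0.2],"yaw":0},{"linear":[0,0,0],"yaw":0},{"linear":[0,0,0],"yaw":0},{"linear":[0,0,0],"yaw":0},{"linear":[0,0,0],"yaw":0},{"linear":[0,0,0],"yaw":0}]'

```

```text
t: 18.6
position: [0.4155, 0.2282, 0.1526]
tcp_rot: [-0.309, 3.126, 0.0]
force: [-1.0, 1.1, 3.1]
grip_width: 0.0217
finger_force: 62.3
```

```bash
python3 -m crank '[{"linear":[0,0,0.3],"yaw":0},{"linear":[0,0,0.3],"yaw":0},{"linear":[0,0,0],"yaw":0},{"linear":[0,0,0],"yaw":0},{"linear":[0,0,0],"yaw":0},{"linear":[0,0,0],"yaw":0},{"linear":[0,0,0],"yaw":0},{"linear":[0,0,0],"yaw":0}]'

```

```text
t: 19.4
position: [0.4156, 0.2283, 0.1524]
tcp_rot: [-0.309, 3.125, 0.0]
force: [-1.1, 0.7, 8.3]
grip_width: 0.0218
finger_force: 64.3
```

```bash
python3 bar.py; python3 meas.py wrist; cd pics; python3 -c "
import cv2,glob
f=sorted(glob.glob('m_wrist_19*'))[-1];i=cv2.imread(f)[180:340,130:440];cv2.imwrite('c1.png',cv2.resize(i,None,fx=2.5,fy=2.5))"
```

```text
wrist (-50, -40) 1218 axis a,z [ 0.35 -1.26]
wrist (-40, -30) 841 axis a,z [ 0.13 -1.47]
wrist (-30, -18) 555 axis a,z [-0.58 -1.63]
wrist (18, 30) 737 axis a,z [-0.21 -1.02]
wrist (30, 40) 1032 axis a,z [2.91 0.06]
wrist (40, 46) 732 axis a,z [ 0.36 -0.66]
wrist b ends [-57.9 -56.5  56.9  58.4]
side (-50, -40) 22 axis a,z [-0.24 -1.39]
side (-40, -30) 18 axis a,z [-1.02 -1.36]
side (18, 30) 39 axis a,z [-0.32 -1.07]
side (30, 40) 27 axis a,z [-0.45 -0.62]
side b ends [-3825.7  -419.4    62.3    62.6]
wrist cheek 1 803 a [-12.6  16.8] b [55.6 60.8] z [0.1248 0.1258]
wrist cheek -1 781 a [-12.8  16.6] b [-61.  -55.8] z [0.1249 0.1259]
   yaw 11.194644268960973 hinge a -0.9947888277986805 b -0.09967651860209514
wrist barrel 9636 [ 5.2 -0.1] [122.4  40.1] 89.77 b [-57.5  57.3] zmax 0.1181
TCP a,b [-1.2 -2.8] 0.1524
```

View pics/c1.png

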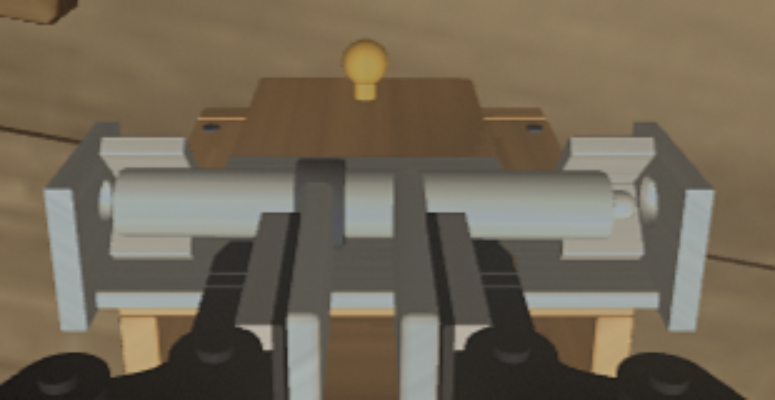

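The barrel lies in both vee saddles (crop: left end at 118 px, stub at 625 px, each clear of its cheek). Contact was at TCP z of about 152.6, as predicted. Letting go slowly while pressing lightly.

```bash
python3 -m crank '[{"linear":[0,0,0],"yaw":0},{"linear":[0,0,0],"yaw":0},{"linear":[0,0,0],"yaw":0},{"linear":[0,0,0],"yaw":0},{"linear":[0,0,0],"yaw":0},{"linear":[0,0,0],"yaw":0},{"linear":[0,0,0],"yaw":0},{"linear":[0,0,0],"yaw":0}]' 25

```

```text
t: 20.35
position: [0.4154, 0.2282, 0.1517]
tcp_rot: [-0.309, 3.126, 0.0]
force: [1.4, 0.1, 0.4]
grip_width: 0.0252
finger_force: 7.3
```

```bash
python3 -m crank '[{"linear":[0,0,0.3],"yaw":0},{"linear":[0,0,0.3],"yaw":0},{"linear":[0,0,0],"yaw":0},{"linear":[0,0,0],"yaw":0},{"linear":[0,0,0],"yaw":0},{"linear":[0,0,0],"yaw":0},{"linear":[0,0,0],"yaw":0},{"linear":[0,0,0],"yaw":0}]'

```

```text
t: 21.15
position: [0.4155, 0.2282, 0.1516]
tcp_rot: [-0.309, 3.126, 0.0]
force: [0.1, 0.5, 6.0]
grip_width: 0.0247
finger_force: 7.2
```

```bash
python3 -m crank '[{"linear":[0,0,0.1],"yaw":0},{"linear":[0,0,0.1],"yaw":0},{"linear":[0,0,0.1],"yaw":0},{"linear":[0,0,0.1],"yaw":0},{"linear":[0,0,0],"yaw":0},{"linear":[0,0,0],"yaw":0},{"linear":[0,0,0],"yaw":0},{"linear":[0,0,0],"yaw":0}]' 27

```

```text
t: 21.95
position: [0.4156, 0.2278, 0.1513]
tcp_rot: [-0.309, 3.126, -0.001]
force: [0.5, -1.1, 7.7]
grip_width: 0.0271
finger_force: 5.8
```

```bash
python3 -m crank '[{"linear":[0,0,0],"yaw":0},{"linear":[0,0,0.1],"yaw":0},{"linear":[0,0,0],"yaw":0},{"linear":[0,0,0],"yaw":0},{"linear":[0,0,0],"yaw":0},{"linear":[0,0,0],"yaw":0},{"linear":[0,0,0],"yaw":0},{"linear":[0,0,0],"yaw":0}]' 29

```

```text
t: 22.75
position: [0.4156, 0.2277, 0.1511]
tcp_rot: [-0.309, 3.126, -0.001]
force: [0.3, -2.3, 6.5]
grip_width: 0.029
finger_force: 5.0
```

```bash
python3 -m crank '[{"linear":[0,0,0.1],"yaw":0},{"linear":[0,0,0.1],"yaw":0},{"linear":[0,0,0],"yaw":0},{"linear":[0,0,0],"yaw":0},{"linear":[0,0,0],"yaw":0},{"linear":[0,0,0],"yaw":0},{"linear":[0,0,0],"yaw":0},{"linear":[0,0,0],"yaw":0}]' 31

```

```text
t: 23.55
position: [0.4155, 0.2276, 0.1508]
tcp_rot: [-0.309, 3.126, -0.002]
force: [0.6, -2.3, 5.4]
grip_width: 0.031
finger_force: 4.5
```

```bash
python3 -m crank '[{"linear":[0,0,0.1],"yaw":0},{"linear":[0,0,0.1],"yaw":0},{"linear":[0,0,0],"yaw":0},{"linear":[0,0,0],"yaw":0},{"linear":[0,0,0],"yaw":0},{"linear":[0,0,0],"yaw":0},{"linear":[0,0,0],"yaw":0},{"linear":[0,0,0],"yaw":0}]' 33
python3 -c "
from h import *
i=cap('wrist')['image'][180:340,130:440,::-1];cv2.imwrite('pics/c2.png',cv2.resize(i,None,fx=2.5,fy=2.5))"
```

```text
t: 24.35
position: [0.4152, 0.2278, 0.1501]
tcp_rot: [0.309, -3.126, 0.001]
force: [0.6, -4.7, 3.2]
grip_width: 0.033
finger_force: 2.6
```

View pics/c2.png

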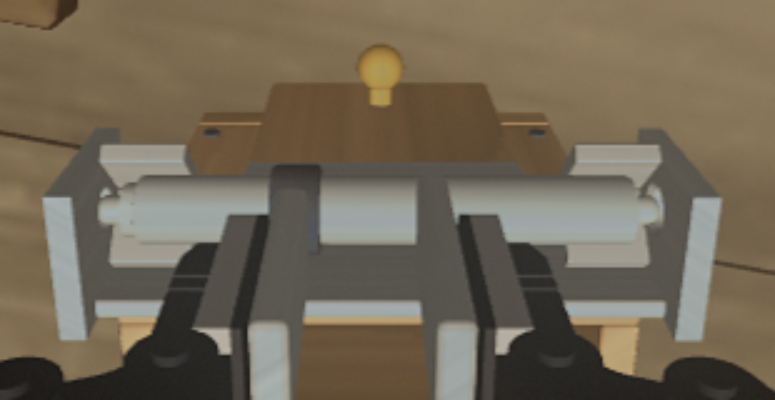

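Pin tip (about 110,210) and stub (about 650,208) are each entering line with their holes. The flap drags a little in the saddles, so I'll carry on slowly with a lighter push and a small +y shift.

```bash
python3 -m crank '[{"linear":[0,0.3,0],"yaw":0},{"linear":[0,0.4,0],"yaw":0},{"linear":[0,0.3,0],"yaw":0},{"linear":[0,0,0],"yaw":0},{"linear":[0,0,0],"yaw":0},{"linear":[0,0,0],"yaw":0},{"linear":[0,0,0],"yaw":0},{"linear":[0,0,0],"yaw":0}]' 35
python3 meas.py wrist; python3 bar.py | grep -v b
```

```text
t: 25.2
position: [0.4148, 0.2293, 0.15]
tcp_rot: [0.309, -3.126, -0.0]
force: [1.9, -1.7, -1.5]
grip_width: 0.0353
finger_force: 4.0
wrist cheek 1 818 a [-12.5  16.9] b [55.6 60.9] z [0.1249 0.1259]
wrist cheek -1 822 a [-12.9  16.7] b [-61.  -55.8] z [0.1248 0.1258]
   yaw 11.151071125920746 hinge a -0.9525655599812626 b -0.07637050035446435
wrist barrel 9119 [5.1 0. ] [ 39.8 122.6] 0.01 b [-57.7  57.6] zmax 0.1152
TCP a,b [-1.7 -1.7] 0.15
wrist (-50, -40) 1065 axis a,z [0.12 0.74]
wrist (-40, -30) 602 axis a,z [-0.82  0.77]
wrist (-30, -18) 375 axis a,z [-1.07  0.71]
wrist (18, 30) 509 axis a,z [-0.65  0.55]
wrist (30, 40) 721 axis a,z [-0.44  0.72]
wrist (40, 46) 715 axis a,z [0.25 1.03]
side (-50, -40) 18 axis a,z [-0.58  0.48]
side (18, 30) 41 axis a,z [-0.35  0.84]
side (30, 40) 26 axis a,z [-0.44  0.68]
```

The flap is now level at about 105.7 mm, so seated. I'll restore the push and continue.

```bash
python3 -m crank '[{"linear":[0,0,0.3],"yaw":0},{"linear":[0,0,0.4],"yaw":0},{"linear":[0,0,0.2],"yaw":0},{"linear":[0,0,0],"yaw":0},{"linear":[0,0,0],"yaw":0},{"linear":[0,0,0],"yaw":0},{"linear":[0,0,0],"yaw":0},{"linear":[0,0,0],"yaw":0}]' 36

```

```text
t: 26.15
position: [0.4153, 0.2293, 0.1496]
tcp_rot: [-0.309, 3.126, 0.0]
force: [-2.0, -0.9, 5.4]
grip_width: 0.0362
finger_force: 4.3
```

```bash
python3 -m crank '[{"linear":[0,0,0.2],"yaw":0},{"linear":[0,0,0.1],"yaw":0},{"linear":[0,0,0],"yaw":0},{"linear":[0,0,0],"yaw":0},{"linear":[0,0,0],"yaw":0},{"linear":[0,0,0],"yaw":0},{"linear":[0,0,0],"yaw":0},{"linear":[0,0,0],"yaw":0}]' 38

```

```text
t: 26.95
position: [0.4152, 0.229, 0.149]
tcp_rot: [-0.309, 3.126, -0.0]
force: [1.1, -3.5, 3.1]
grip_width: 0.0383
finger_force: 2.4
```

```bash
python3 -m crank '[{"linear":[0,0.3,0.2],"yaw":0},{"linear":[0,0.3,0.2],"yaw":0},{"linear":[0,0,0.1],"yaw":0},{"linear":[0,0,0],"yaw":0},{"linear":[0,0,0],"yaw":0},{"linear":[0,0,0],"yaw":0},{"linear":[0,0,0],"yaw":0},{"linear":[0,0,0],"yaw":0}]' 40

```

```text
t: 27.75
position: [0.4148, 0.2297, 0.1484]
tcp_rot: [0.309, -3.126, 0.0]
force: [0.2, -3.8, 0.9]
grip_width: 0.0402
finger_force: 1.9
```

```bash
python3 -m crank '[{"linear":[0,0.2,0.2],"yaw":0},{"linear":[0,0.2,0.2],"yaw":0},{"linear":[0,0,0],"yaw":0},{"linear":[0,0,0],"yaw":0},{"linear":[0,0,0],"yaw":0},{"linear":[0,0,0],"yaw":0},{"linear":[0,0,0],"yaw":0},{"linear":[0,0,0],"yaw":0}]' 42
python3 -c "
from h import *
i=cap('wrist')['image'][180:340,130:440,::-1];cv2.imwrite('pics/c3.png',cv2.resize(i,None,fx=2.5,fy=2.5))"
```

```text
t: 28.55
position: [0.4148, 0.2301, 0.1481]
tcp_rot: [0.309, -3.126, -0.0]
force: [0.0, -2.7, 1.8]
grip_width: 0.042
finger_force: 1.8
```

View pics/c3.png

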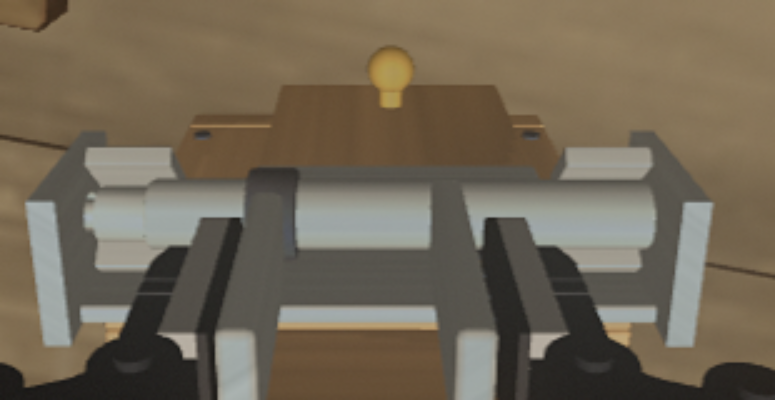

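The stub is in its hole (right end against the cheek at about 655 px) and the collar is nearly at the other cheek. Final opening, holding z.

```bash
python3 -m crank '[{"linear":[0,-0.3,0.2],"yaw":0},{"linear":[0,-0.4,0],"yaw":0},{"linear":[0,-0.4,0],"yaw":0},{"linear":[0,0,0],"yaw":0},{"linear":[0,0,0],"yaw":0},{"linear":[0,0,0],"yaw":0},{"linear":[0,0,0],"yaw":0},{"linear":[0,0,0],"yaw":0}]' 45
python3 -m crank '[{"linear":[0,-0.5,0],"yaw":0},{"linear":[0,-0.5,0],"yaw":0},{"linear":[0,0,0],"yaw":0},{"linear":[0,0,0],"yaw":0},{"linear":[0,0,0],"yaw":0},{"linear":[0,0,0],"yaw":0},{"linear":[0,0,0],"yaw":0},{"linear":[0,0,0],"yaw":0}]' 54
python3 -c "
from h import *
i=cap('wrist')['image'][180:340,130:440,::-1];cv2.imwrite('pics/c4.png',cv2.resize(i,None,fx=2.5,fy=2.5))"; python3 bar.py
```

```text
t: 29.4
position: [0.4151, 0.2291, 0.1479]
tcp_rot: [-0.309, 3.126, 0.0]
force: [-0.9, -0.8, -0.6]
grip_width: 0.0452
finger_force: 0.0
t: 30.2
position: [0.4153, 0.228, 0.1479]
tcp_rot: [0.309, -3.126, -0.0]
force: [-0.4, 0.0, -0.2]
grip_width: 0.0539
finger_force: 0.0
wrist (-50, -40) 701 axis a,z [-2.11  1.64]
wrist (-40, -30) 605 axis a,z [-0.26  2.83]
wrist (-30, -18) 396 axis a,z [-2.23  2.88]
wrist (18, 30) 712 axis a,z [-0.27  2.51]
wrist (30, 40) 511 axis a,z [-1.22  2.09]
wrist (40, 46) 470 axis a,z [-1.44  2.62]
wrist b ends [-56.3 -56.1  55.9  56.2]
side (18, 30) 35 axis a,z [-0.38  2.83]
side (30, 40) 27 axis a,z [-0.37  2.63]
side b ends [-3832.3  -419.8    62.1    63.1]
```

View pics/c4.png

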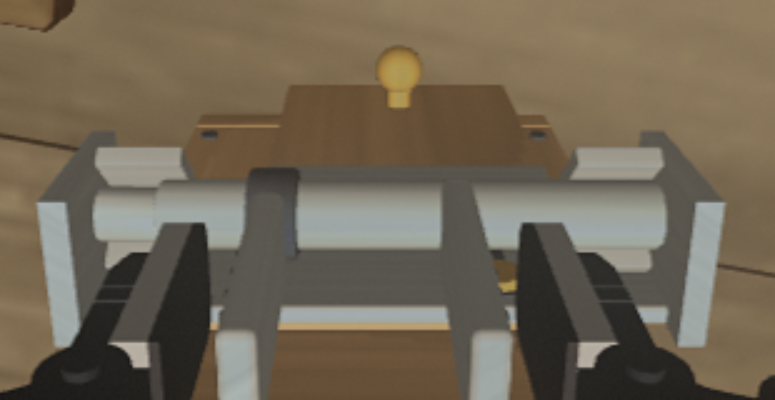

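The collar is against the cheek and the stub end is home on the other side, so it is locked, with the fingers clear. Retreating straight up, then one check before handing in.

```bash
python3 -m crank '[{"linear":[0,0,-5],"yaw":0},{"linear":[0,0,-15],"yaw":0},{"linear":[0,0,-25],"yaw":0},{"linear":[0,0,-25],"yaw":0},{"linear":[0,0,-20],"yaw":0},{"linear":[0,0,-10],"yaw":0},{"linear":[0,0,0],"yaw":0},{"linear":[0,0,0],"yaw":0}]' 60
python3 - <<'E'
from h import *
p=cap('wrist');w=cloud(p);q=w[~np.isnan(w[...,0])];th=np.radians(11.2)
ex=np.array([np.cos(th),np.sin(th)]);ey=np.array([-ex[1],ex[0]])
d=q[:,:2]-[.4162,.2313];a=d@ex*1000;b=d@ey*1000
m=(q[:,2]>.14)&(q[:,2]<.17)&(abs(a)<20)&(abs(b)<40)
print('tabs b',np.percentile(b[m],[1,99]).round(1),'expect -24,18; a',np.percentile(a[m],[2,98]).round(1),'top',np.percentile(q[m][:,2],98).round(4))
print(env.read_state()['force'])
E
```

```text
t: 31.15
position: [0.4149, 0.2279, 0.2473]
tcp_rot: [0.309, -3.125, 0.0]
force: [0.1, 0.5, -1.1]
grip_width: 0.06
finger_force: 0.0
tabs b [-24.1  17.6] expect -24,18; a [-10.8   8. ] top 0.1629
[-0.19001581 -0.76156498 -1.39575846]
```

```bash
python3 -c "
from plant import env
print(env.finish_job())"
```

```text
the job is handed in; nothing more can be done
None
```

The flap now hangs on the empty box. The measured tabs (41.7 mm apart, at the expected positions) show the pin and stub in their holes, the gripper is clear, and I handed the job in at about 31 s.

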